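Nudge a sample carriage home against a hidden stop

TASK

Grip the screwdriver firmly round the middle of its handle, so that it does not slide through the fingers, and, with the tip of its blade, gently nudge the black sample carriage along its rods into the grey cover in small taps until it is fully home against the preset stop hidden inside; feel for the stop, keep it pressed for about half a second, and never press on it with more than about 10 N. Leave the carriage there, then lay the screwdriver flat on the bench clear of the fixture and let go. Touch the carriage with the screwdriver only, and leave the other things on the bench where they are.

Things in the scene. Friction and masses are not known exactly. Their poses are not given: they have to be found in the camera images.
- fixture: Alignment fixture, fixed: aluminium bed 235 mm long (x -105 to +130 mm), 100 mm wide, 12 mm thick, two 8 mm steel rods along it (tops 16.5 mm above the bench), at the near end a bar 21 mm high. Origin at bench height below the middle of the cover's mouth; +x is the way the carriage is pushed (into the cover), z up.
- cover: Grey tunnel on the bed's far half, 124 mm long, 66 mm wide, top 76 mm above the bench, closed on top and at the far end. Origin and axes as the fixture's; the mouth is its plane x = 0, 54 mm wide, open up to 70 mm above the bench. Inside, unseen and at a depth that differs each time: a rigid stop, with a weak spring pin (about 1 N) reaching 6 mm in front of it. Both count as the cover.
- carriage: Black carriage with a white sample nest, 60 mm long (x 0 to +60 mm), 44 mm wide, 17 to 62 mm above the bench; slides only along the fixture's x. Its push face is its plane x = 0, facing -x. Origin at bench height below that face. Guide friction about 4 N holds it where it is left, against the pin too; on the stop the push rises steeply above the 4 to 5 N of sliding.
- push_face (a point): Middle of the carriage's flat push face (34 mm wide steel plate, 24 to 60 mm above the bench), 42 mm above the bench: push here with the blade tip along the fixture's +x. It starts 35 to 50 mm in front of the cover's mouth; when the carriage is home it lies 10 to 40 mm inside the mouth.
- screwdriver: Precision screwdriver lying on the bench, 138 mm long, 22 g. Its length runs along its own y: handle 16 mm in diameter from y = -9 to +69 mm, thin steel blade 3.2 mm in diameter with its tip at y = -69 mm. Origin at mid length but 8 mm off its axis (own -z); it may lie rolled about its length, so take its line from the two points handle and blade_tip.
- handle (a point): Middle of the screwdriver's handle, on its axis (8 mm above the bench as it lies): grip it round here, across the handle.
- blade_tip (a point): End of the screwdriver's blade, on its axis, 99 mm from the point handle.
- timer: Bystander: a small timer, 58 x 62 x 22 mm. Origin at the centre of its underside.
- petri: Bystander: a clear covered dish, 60 mm across, 16 mm high. Origin at the centre of its underside.
- gel: Bystander: a small sample box with a clear lid, 54 x 52 x 16 mm. Origin near the centre of its underside.
Not all that is in view belongs to the job. Of the things that look like the screwdriver, the smaller one is meant.

How it is judged (in metres and radians):
On the way, in this order (a step that is already met when the one before it is completed fails the run):
1. the screwdriver is picked up off the bench (height (world z) of handle above 0.03 m and contact force between the fingers and screwdriver above 1 N), for 0.2 s.
2. the screwdriver holds the carriage pressed against the hidden stop (2 N or more on stop and pin) (contact force between carriage and cover above 2 N and contact force between screwdriver and carriage above 2 N), for 0.2 s.
At the end, for the whole second after the job is handed in: The carriage is at rest within 1.5 mm of the hidden stop (it keeps the spring pin pressed with at least 0.72 N of its 0.96 N), and the released screwdriver lies flat and still on the bench, not touching the fixture (contact force between carriage and cover above 0.72 N and linear speed of carriage below 0.005 m/s and height (world z) of each of handle, blade_tip below 0.02 m and contact force between screwdriver and fixture below 0.05 N and linear speed of screwdriver below 0.02 m/s).
It fails at once if the carriage is pressed on the hidden stop or cover with more than 15 N (contact force between carriage and cover above 15 N).
It fails at once if the carriage is struck so that it moves faster than 0.12 m/s (linear speed of carriage above 0.12 m/s).
It fails at once if the robot touches the carriage with its fingers or arm (contact force between any of the fingers, the arm and carriage above 0.5 N).
It fails at once if the timer, the dish or the sample box is pushed more than 20 mm (distance of any of timer, petri, gel from where it was at the start of the episode above 0.02 m).
It fails at once if while it pushes the carriage, the screwdriver is held (or has slid through the fingers to be held) more than 12 mm from the middle of its handle (contact force between screwdriver and carriage above 1 N and (y of the grasp point in the frame of screwdriver below 0.018 m or y of the grasp point in the frame of screwdriver above 0.042 m)).
It also fails if it takes over 72 s, if anything falls off the work surface, if the arm or the gripper's body presses on something with over 40 N, if the wrist force passes 120 N, or if a joint passes its speed limit or range.

ROBOT

A 6-joint arm with a two-finger parallel gripper is mounted at the origin on a cart in front of the work surface, level with it; the furniture and walls round the work are solid. World frame = base frame: x ahead of the robot, y to its left, z up, the work surface at z = 0. Lengths are in m, angles in degrees, forces in N, time in s.
With the tool pointing down it reaches from about 0.3 to 0.825 m from the base axis. Payload 5.4 kg.
Tool frame: the origin (TCP) lies on the centre line of the jaws, within the pads' length; the fingertips stand 14 mm ahead of it and the grasp point (between the pads) lies 5 mm behind it (bot.tip_extent is the distance from the TCP to the fingertips, in m); y points along the fingers, x is the direction in which the jaws open and shut, and the axes are right-handed (so a half turn about y gives the same grasp; the last joint's range is limited). The gripper opens to 92 mm and grips with 3 to 60 N. Pads are 20 mm wide; open, the fingers measure 128 mm over their backs; the gripper's body (75 mm by 189 mm) begins 69 mm behind the grasp point.
Start: joints at [53.279, 9.076, 91.501, -0, 79.423, -12.038], TCP at [0.24, 0.522, 0.191] pointing down, gripper open.
Joint ranges: [-166.64, 166.64], [-54.1, 131.32], [10.49, 154.53], [-73.88, 253.88], [9.74, 151.15], [-171.62, 171.62]. Speed limits (degrees/s): [147.25, 147.25, 180, 180, 180, 180].

INTERFACE

Orientations are given as a 3x3 rotation matrix whose columns are the frame's x, y, z axes.
In Python, from rig import bot gives the robot as it stands.
- The arm moves only by the shell command python3 -m jog 'ROWS' [OPENING]. ROWS is JSON, one flat list of numbers, 6 for each row, row after row: the shift along the world's x, y, z in cm, then the turn, a rotation vector about the world's x, y, z in degrees. A call has 1 to 20 rows; each row shifts and turns the commanded pose from where the row before left it; what a row does not reach is not made up. A row lasts 1/10 s, in which the tool goes at most 50 mm and 8.59 degrees, less where a joint would pass 70% of its speed; a pose out of reach is approached as far as the arm can. A call is refused whole if a number of a shift passes 5 or a number of a turn 8.59, either way. A call with a gripper value outside its range is refused whole. OPENING is the finger opening in cm, from 0 to 9.19, set as the call begins (- or left out, the last holds). The fingers move at their own pace and stop on an object; the grip force is fixed at half the most. Time passes only in rows, so rows that do not move let the fingers close. It gives the time, the measured TCP pose, the force and the opening at its end, in the units of the state.
- bot.state(): the state, without advancing time (a new reading comes with each control period).
- bot.grab_frame(name): name is "scene" or "top"; returns the picture (400x640x3 uint8, red, green, blue); there is no depth.
- bot.get_calibration(name): a dict with "vertical_fov" (degrees; the focal length in pixels is half the picture's height over the tangent of half this angle, whatever the lens; pixels are square), "cx", "cy" (the principal point, pixels), "R" (3x3) and "t" (3): a world point X has camera coordinates R X + t. Camera axes: x right, y down, z forward; pixel columns grow to the right and rows downward; lengths in m; the calibration is good to about 2 mm. A picture is of the moment at which its call begins. get_calibration takes no time and is no camera call.
- bot.job_done(): hands the job in, once; it reports no verdict.
The state is a dict: "t": time; "q": joint angles; "qd": joint speeds; "joint_efforts": joint torques, N m; "eef_pos": TCP position; "tool_rot": TCP orientation; "ft_force": force on the tool from outside, world axes, zero at the start; "moment": the same for the moment, N m; "grip_width": finger opening in m.
Only numpy, scipy, OpenCV 4.12 (cv2) and the standard library are available. Lean on these libraries where they do the work, as an engineer would, in place of code of your own. Each camera call takes 0.05 s, during which the arm holds its last target.

## Working session

There is one attempt and no reset: what is moved stays moved. The work goes in short steps, Python scripts to look and compute and a shell command to move; the robot and the scene stay as the last step left them, time stands still between calls to the robot, and variables do not carry over. Pictures are saved under pics/ and viewed, and the job is handed in when it is done.

```bash
ls; mkdir -p pics; python3 - <<'E'
from rig import bot
import cv2,numpy as np
for n in("scene","top"):
    im=bot.grab_frame(n); cv2.imwrite(f"pics/{n}0.png",im[:,:,::-1]); c=bot.get_calibration(n); print(n,c)
s=bot.state();print(s)
E
```

```text
pics
scene {'vertical_fov': 49.96037153316784, 'cx': 327.11457145575025, 'cy': 206.3508793739311, 'R': array([[ 0.70464716, -0.70932277,  0.01826441],
       [-0.3752954 , -0.39441993, -0.8388005 ],
       [ 0.60218414,  0.58420384, -0.54413246]]), 't': array([-0.42248298,  0.28687808,  0.53587508])}
top {'vertical_fov': 54.4957348640867, 'cx': 315.67351205765976, 'cy': 197.8861289361481, 'R': array([[-0.01319176, -0.99987666, -0.00852276],
       [-0.99591831,  0.01389971, -0.0891825 ],
       [ 0.08928997,  0.0073115 , -0.99597884]]), 't': array([0.05250588, 0.64659219, 1.031559  ])}
{'t': 0.1, 'q': array([ 5.32786895e+01,  9.10954388e+00,  9.15651286e+01, -1.23338095e-04,
        7.94232643e+01, -1.20389013e+01]), 'qd': array([ 0.04961133, -0.03786645, -0.13606956,  0.00551888, -0.07517477,
       -0.00779997]), 'joint_efforts': array([ 2.19179306e-04, -3.86498201e+01, -3.22961712e+01,  7.03624869e-02,
        3.39269231e-02, -5.69189956e-05]), 'eef_pos': array([0.2397694 , 0.52195192, 0.18961098]), 'tool_rot': array([[ 4.17586912e-01, -1.02034505e-03, -9.08636412e-01],
       [ 9.08635447e-01, -1.37137490e-03,  4.17588008e-01],
       [-1.67216503e-03, -9.99998539e-01,  3.54453466e-04]]), 'ft_force': array([-1.12106655, -0.9618412 ,  0.04811156]), 'moment': array([-0.06653483,  0.02173413, -0.08095304]), 'grip_width': 0.09195851413879182}
```

View pics/scene0.png

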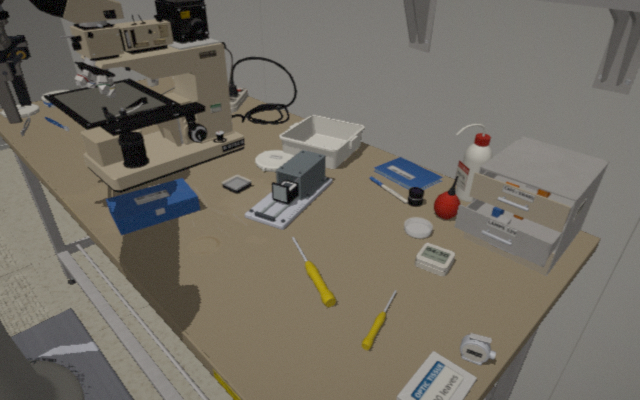

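View pics/top0.png

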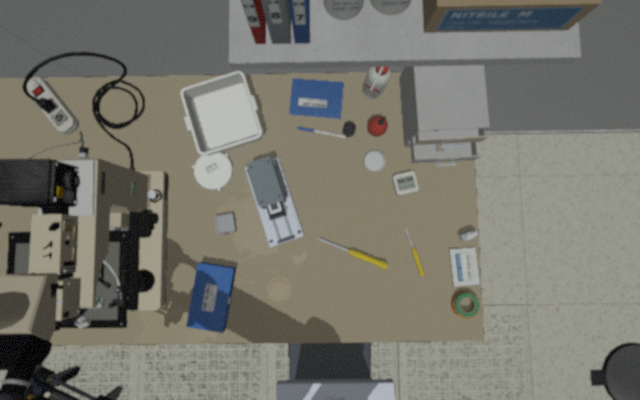

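```bash
cat > h.py <<'E'
import numpy as np,cv2
from rig import bot
def K(c):
    f=200/np.tan(np.radians(c["vertical_fov"]/2)); return f
def proj(n,X):
    c=bot.get_calibration(n);X=np.atleast_2d(X);p=X@c["R"].T+c["t"];f=K(c)
    return p[:,:2]/p[:,2:]*f+[c["cx"],c["cy"]]
def ray(n,uv,z):
    c=bot.get_calibration(n);f=K(c);out=[]
    for u,v in np.atleast_2d(uv):
        d=c["R"].T@np.array([(u-c["cx"])/f,(v-c["cy"])/f,1]);o=-c["R"].T@c["t"]
        out.append(o+d*(z-o[2])/d[2])
    return np.array(out)
def crop(im,x0,y0,w,h,s,fn):
    cv2.imwrite(fn,cv2.resize(im[y0:y0+h,x0:x0+w],None,fx=s,fy=s,interpolation=cv2.INTER_CUBIC))
E
python3 - <<'E'
from h import *
t=cv2.imread("pics/top0.png");s=cv2.imread("pics/scene0.png")
crop(t,390,215,60,70,8,"pics/a1.png");crop(t,230,145,90,110,5,"pics/a2.png")
crop(s,350,280,60,80,7,"pics/a3.png");crop(s,230,140,120,90,6,"pics/a4.png")
print(proj("top",[[0.24,.522,.19],[0,0,0]]))
E
```

```text
[[103.39542347 375.99474942]
 [335.44083352 441.31401289]]
```

View pics/a1.png

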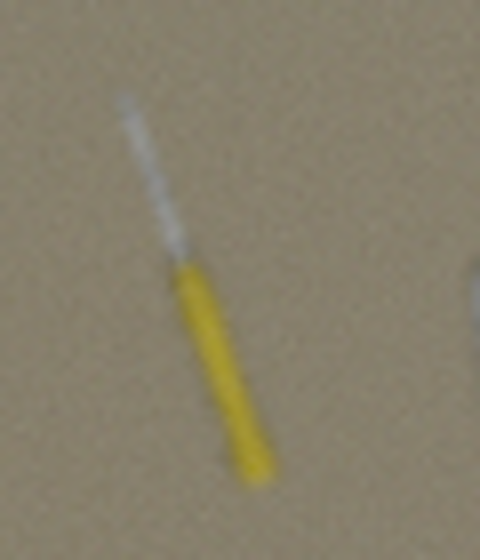

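View pics/a2.png

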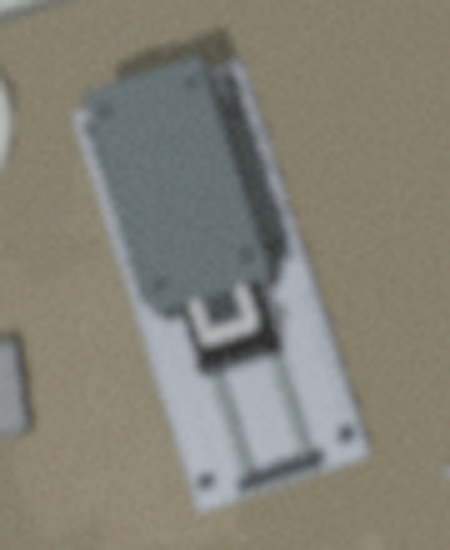

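View pics/a3.png

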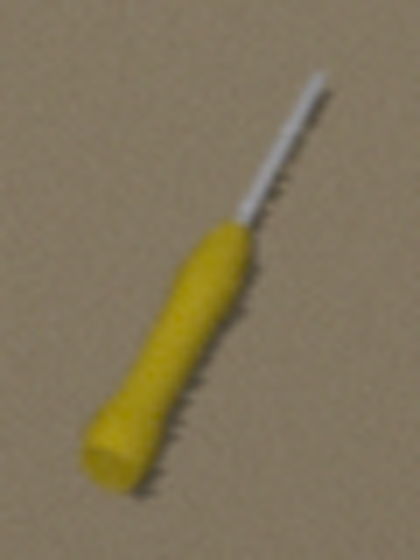

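View pics/a4.png

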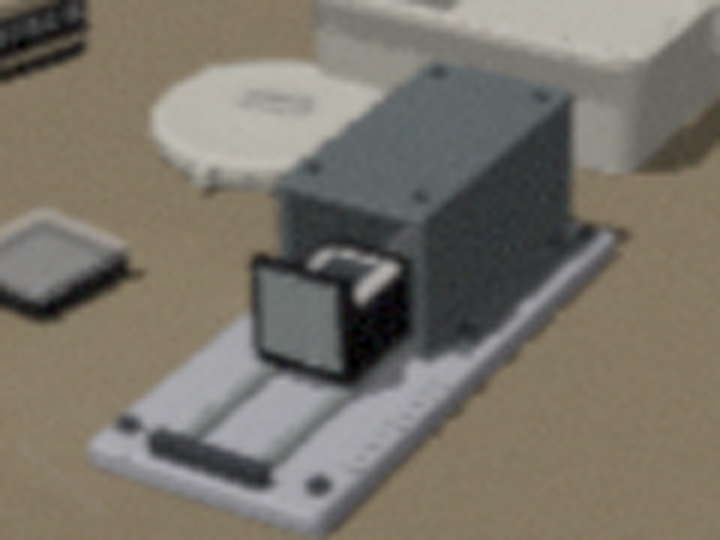

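```bash
python3 - <<'E'
from h import *
from scipy.optimize import least_squares
P=lambda a,s,o:[a[0]/s+o[0],a[1]/s+o[1]]
to=(230,145);so=(230,140)
obs=[("top",(-.105,.05,.012),P((198,508),5,to)),("top",(-.105,-.05,.012),P((370,455),5,to)),("top",(.13,-.05,.012),P((243,62),5,to)),
("scene",(-.105,.05,.012),P((90,445),6,so)),("scene",(-.105,-.05,.012),P((325,518),6,so)),("scene",(.13,-.05,.012),P((618,235),6,so)),
("scene",(0,.033,.076),P((278,188),6,so)),("scene",(0,-.033,.076),P((425,220),6,so)),("scene",(.124,-.033,.076),P((573,95),6,so)),("scene",(.124,.033,.076),P((435,64),6,so))]
def X(p,l):
    c,s=np.cos(p[2]),np.sin(p[2]);return [p[0]+c*l[0]-s*l[1],p[1]+s*l[0]+c*l[1],l[2]]
f=lambda p:np.concatenate([proj(n,X(p,l))[0]-o for n,l,o in obs])
for m in("top","scene",""):
    ob=obs; ff=lambda p:np.concatenate([proj(n,X(p,l))[0]-o for n,l,o in ob if m in n])
    r=least_squares(ff,[.5,.15,.2],loss="soft_l1");print(m,r.x[:2],np.degrees(r.x[2]))
print(f(r.x).reshape(-1,2).round(1))
p=r.x;np.save("fix.npy",p)
# carriage push face: scene corners of face, top-left(262,262) bottom? steel plate corners a4
so=(230,140)
pl=[P(a,6,so) for a in((262,268),(340,290),(256,352),(342,375))]
lo=[(.017,.060),(-.017,.060),(.017,.024),(-.017,.024)]
g=lambda x:np.concatenate([proj("scene",X(p,(x[0],y,z)))[0]-o for (y,z),o in zip(lo,pl)])
r=least_squares(g,[-.04]);print("face x",r.x,r.fun.reshape(-1,2).round(1))
# screwdriver
to=(390,215);so=(350,280)
T=[P((122,95),8,to),P((258,478),8,to)];S=[P((322,72),7,so),P((112,470),7,so)]
for n,q in(("top",T),("scene",S)):
    a=ray(n,q,.008);print(n,a,np.linalg.norm(a[1]-a[0]),np.degrees(np.arctan2(*(a[0]-a[1])[[1,0]])))
E
```

```text
top [0.62910153 0.1557352 ] 17.14575965271944
scene [0.62845572 0.15323648] 18.349731252002396
 [0.62899384 0.15451477] 17.84318918783385
[[ 0.8  0.9]
 [ 0.9 -0.2]
 [-0.2 -1.4]
 [-0.6 -0. ]
 [-0.8  0.5]
 [ 0.  -0.4]
 [-0.6 -1.3]
 [ 0.1  0.2]
 [ 0.9 -0.7]
 [ 0.3 -1.2]]
face x [-0.03631166] [[-0.4  0.2]
 [-0.3  0.3]
 [ 1.4  0. ]
 [-0.1  0.1]]
top [[ 0.56530961 -0.20244078  0.008     ]
 [ 0.43434412 -0.24437633  0.008     ]] 0.13751563610430179 17.755222880254486
scene [[ 0.56683862 -0.20294558  0.008     ]
 [ 0.43591353 -0.24545398  0.008     ]] 0.13765297823387804 17.98743473793124
```

```bash
python3 -m jog '[0,-5,0,0,0,0, 0,-5,0,0,0,0, 0,-5,0,0,0,0, 0,-5,0,0,0,0, 0,-5,0,0,0,0, 0,-5,0,0,0,0, 1.9,-3.8,0,0,0,7, 1.9,-3.8,0,0,0,7, 1.9,-3.8,0,0,0,7, 1.9,-3.8,0,0,0,7, 1.9,-3.8,0,0,0,7, 1.9,-3.8,0,0,0,7, 1.9,-3.8,0,0,0,0, 1.9,-3.8,0,0,0,0, 1.9,-3.8,0,0,0,0, 1.9,-3.8,0,0,0,0, 1.9,-3.8,0,0,0,0, 1.9,-3.8,0,0,0,0, 0,0,0,0,0,0]' 4
python3 - <<'E'
from h import *
s=bot.state();print(s);R=s["tool_rot"];print(np.degrees(np.arctan2(R[1,0],R[0,0])))
E
```

```text
t: 2.0
eef_pos: [0.4574, -0.2109, 0.1893]
tool_rot: [[-0.215, -0.001, -0.977], [0.977, 0.0, -0.215], [0.0, -1.0, 0.001]]
ft_force: [0.1, 0.5, -0.4]
grip_width: 0.0394
{'t': 2.0, 'q': array([-3.84910980e+01, -1.50415114e+00,  1.02750527e+02, -4.55335385e-02,
        7.88148228e+01, -1.40886493e+02]), 'qd': array([ 2.86500864, -4.58260234,  4.50518973,  1.34312768,  2.92680526,
        1.71987089]), 'joint_efforts': array([ -1.40943803, -29.45419729, -33.28959346,  -0.22284178,
        -0.33693077,  -0.23996872]), 'eef_pos': array([ 0.4574466 , -0.21091153,  0.18934809]), 'tool_rot': array([[-2.14807571e-01, -1.32119996e-03, -9.76655498e-01],
       [ 9.76656334e-01,  5.45426455e-05, -2.14807828e-01],
       [ 3.37073469e-04, -9.99999126e-01,  1.27864214e-03]]), 'ft_force': array([ 0.05831253,  0.51126779, -0.37796074]), 'moment': array([ 0.10254416, -0.01280538, -0.00944283]), 'grip_width': 0.039413758431162196}
102.4042388571825
```

```bash
python3 -m jog '[0.7,-1.1,-3,0,0,5.5, 0.7,-1.1,-4,0,0,0, 0,0,-3,0,0,0, 0,0,-2,0,0,0, 0,0,0,0,0,0, 0,0,0,0,0,0]' 4
python3 - <<'E'
from h import *
s=bot.state();R=s["tool_rot"];print(s["eef_pos"],np.degrees(np.arctan2(R[1,0],R[0,0])))
im=bot.grab_frame("scene")[:,:,::-1];crop(im,280,180,160,190,3,"pics/b1.png")
im=bot.grab_frame("top")[:,:,::-1];crop(im,340,200,130,130,4,"pics/b2.png")
E
```

```text
t: 2.6
eef_pos: [0.4708, -0.2288, 0.071]
tool_rot: [[-0.311, -0.0, -0.95], [0.95, 0.0, -0.311], [0.0, -1.0, 0.0]]
ft_force: [-0.4, 0.1, 0.1]
grip_width: 0.0398
[ 0.47075001 -0.22878868  0.07098898] 108.13098438749024
```

View pics/b1.png

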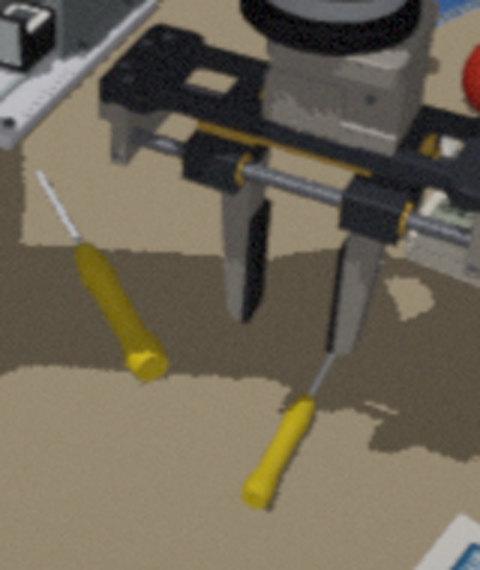

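View pics/b2.png

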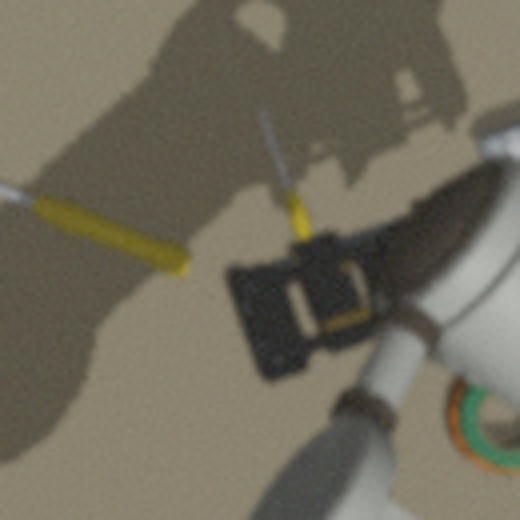

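```bash
python3 -m jog '[0.1,-0.4,-2,0,0,0, 0,0,-1.5,0,0,0, 0,0,-1,0,0,0, 0,0,-0.5,0,0,0, 0,0,0,0,0,0, 0,0,0,0,0,0]' 4
```

```text
t: 3.3
eef_pos: [0.4724, -0.2337, 0.0214]
tool_rot: [[-0.311, 0.001, -0.95], [0.95, -0.001, -0.311], [-0.001, -1.0, -0.001]]
ft_force: [-0.1, -0.7, 0.1]
grip_width: 0.0401
```

```bash
python3 -m jog '[0,0,-0.3,0,0,0, 0,0,-0.1,0,0,0, 0,0,0,0,0,0]' 4; python3 -m jog '[0,0,0,0,0,0,0,0,0,0,0,0,0,0,0,0,0,0,0,0,0,0,0,0,0,0,0,0,0,0,0,0,0,0,0,0]' 0
```

```text
t: 3.6
eef_pos: [0.4718, -0.2333, 0.0165]
tool_rot: [[-0.311, -0.0, -0.95], [0.95, 0.0, -0.311], [0.0, -1.0, 0.0]]
ft_force: [0.9, 0.3, -0.2]
grip_width: 0.0395
t: 4.2
eef_pos: [0.4719, -0.2334, 0.0166]
tool_rot: [[-0.311, 0.0, -0.95], [0.95, -0.0, -0.311], [-0.0, -1.0, -0.0]]
ft_force: [-0.7, -0.9, -0.7]
grip_width: 0.0003
```

```bash
python3 - <<'E'
from h import *
im=bot.grab_frame("scene")[:,:,::-1];crop(im,300,230,130,140,4,"pics/c1.png")
im=bot.grab_frame("top")[:,:,::-1];crop(im,340,200,130,130,4,"pics/c2.png")
E
```

```text
(no output)
```

View pics/c1.png

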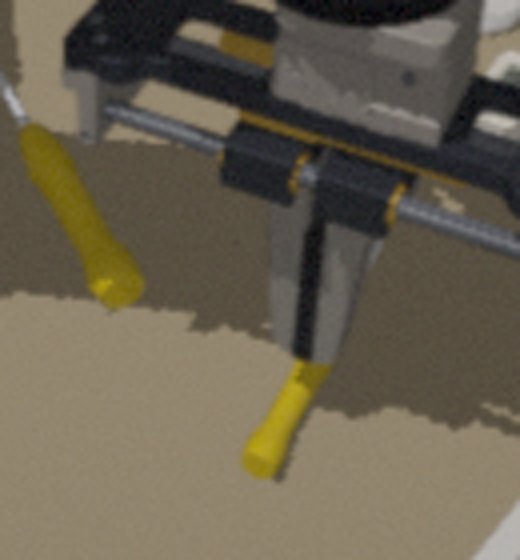

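View pics/c2.png

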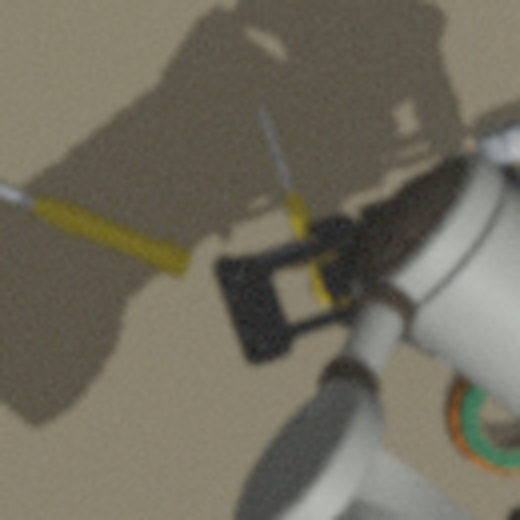

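```bash
python3 - <<'E'
from h import *
print(bot.tip_extent, bot.state()["eef_pos"])
for z in(.003,.008,.016,.02):print(z,proj("scene",[.4719,-.2334,z]),proj("top",[.4719,-.2334,z]))
E
```

```text
0.014 [ 0.47184516 -0.23336862  0.01656663]
0.003 [[374.72917196 331.80130887]] [[417.25956936 260.77440185]]
0.008 [[374.97757027 329.65344253]] [[417.7194649  260.90598067]]
0.016 [[375.37917264 326.18084166]] [[418.46431945 261.11908794]]
0.02 [[375.58192258 324.4276905 ]] [[418.84097759 261.22685205]]
```

```bash
python3 - <<'E'
from h import *
a=np.array([-.311,.95,0]);b=np.array([.95,.311,0])
for e,w in(([.47075,-.22879,.071],.0398),([.4718,-.2334,.01657],0.0)):
  for s in(1,-1):
    for g in (0,1,2):
      print(e,s,[proj("scene",np.array(e)+a*s*(w/2+g*.006)+b*.01*k-[0,0,.014])[0].round(1).tolist() for k in(-1,1)])
E
```

```text
[0.47075, -0.22879, 0.071] 1 [[360.1, 306.2], [365.1, 297.9]]
[0.47075, -0.22879, 0.071] 1 [[356.5, 304.9], [361.6, 296.6]]
[0.47075, -0.22879, 0.071] 1 [[352.9, 303.6], [358.0, 295.3]]
[0.47075, -0.22879, 0.071] -1 [[384.7, 315.4], [389.3, 306.6]]
[0.47075, -0.22879, 0.071] -1 [[388.5, 316.8], [393.0, 308.0]]
[0.47075, -0.22879, 0.071] -1 [[392.3, 318.3], [396.8, 309.4]]
[0.4718, -0.2334, 0.01657] 1 [[372.3, 336.5], [376.9, 327.7]]
[0.4718, -0.2334, 0.01657] 1 [[368.8, 335.1], [373.5, 326.3]]
[0.4718, -0.2334, 0.01657] 1 [[365.3, 333.7], [370.0, 325.0]]
[0.4718, -0.2334, 0.01657] -1 [[372.3, 336.5], [376.9, 327.7]]
[0.4718, -0.2334, 0.01657] -1 [[375.9, 337.9], [380.4, 329.0]]
[0.4718, -0.2334, 0.01657] -1 [[379.5, 339.3], [384.0, 330.4]]
```

```bash
python3 - <<'E'
from h import *
for z in(.045,.057,.07,.09):print(z,ray("scene",[[376.7,292]],z))
for z in(.003,.016,.02,.035):print(z,ray("scene",[[378,321]],z))
print(bot.state())
E
```

```text
0.045 [[ 0.50736387 -0.20405101  0.045     ]]
0.057 [[ 0.49706695 -0.21121642  0.057     ]]
0.07 [[ 0.48591195 -0.21897896  0.07      ]]
0.09 [[ 0.46875042 -0.23092131  0.09      ]]
0.003 [[ 0.49307769 -0.22284938  0.003     ]]
0.016 [[ 0.48314114 -0.22954958  0.016     ]]
0.02 [[ 0.48008374 -0.23161118  0.02      ]]
0.035 [[ 0.46861849 -0.23934218  0.035     ]]
{'t': 4.3, 'q': array([-3.94809211e+01,  1.39769638e+01,  1.07198672e+02, -2.55497361e-03,
        5.88211247e+01, -1.47590858e+02]), 'qd': array([ 0.05069778, -0.10066493, -0.0287591 ,  0.01403973, -0.01069742,
       -0.0816956 ]), 'joint_efforts': array([ 2.88009696e-04, -3.66329670e+01, -2.69549203e+01, -6.20199507e-02,
        2.87603022e-02, -9.35973986e-06]), 'eef_pos': array([ 0.47184516, -0.23336862,  0.01656663]), 'tool_rot': array([[-3.10863217e-01,  1.93825193e-05, -9.50454660e-01],
       [ 9.50454657e-01, -6.53964216e-05, -3.10863218e-01],
       [-6.81816459e-05, -9.99999998e-01,  1.90713626e-06]]), 'ft_force': array([ 0.86647678, -0.67913029, -0.15273323]), 'moment': array([0.0890116 , 0.00322738, 0.02060144]), 'grip_width': -2.711271433462095e-05}
```

```bash
python3 -m jog '[0,0,0,0,0,0,0,0,0,0,0,0,0,0,0,0,0,0]' 3.5;  python3 - <<'E'
from h import *
im=bot.grab_frame("scene")[:,:,::-1];crop(im,320,270,100,90,6,"pics/d1.png")
E
```

```text
t: 4.6
eef_pos: [0.4718, -0.2333, 0.0166]
tool_rot: [[-0.311, -0.0, -0.95], [0.95, 0.0, -0.311], [0.0, -1.0, 0.0]]
ft_force: [0.8, 0.8, -0.2]
grip_width: 0.0225
```

View pics/d1.png

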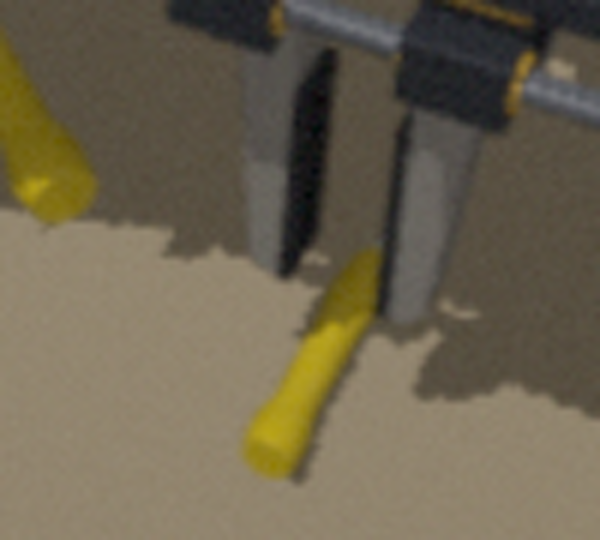

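```bash
python3 -m jog '[0,0,-0.5,0,0,0,0,0,-0.5,0,0,0,0,0,0,0,0,0]' 4; python3 - <<'E'
from h import *
im=bot.grab_frame("scene")[:,:,::-1];crop(im,320,270,100,90,6,"pics/d2.png")
E
```

```text
t: 4.95
eef_pos: [0.4711, -0.2327, 0.0054]
tool_rot: [[-0.311, -0.002, -0.95], [0.95, 0.001, -0.311], [0.002, -1.0, 0.001]]
ft_force: [0.4, -0.2, -0.4]
grip_width: 0.0402
```

View pics/d2.png

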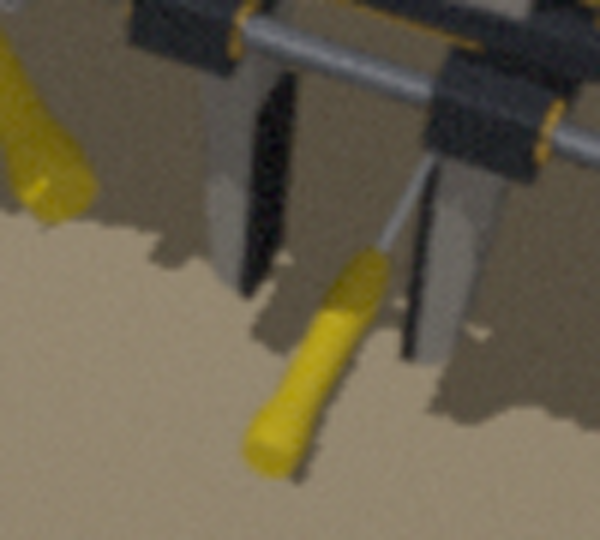

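```bash
python3 -m jog '[0.05,-0.05,-0.5,0,0,0,0,0,-0.5,0,0,0,0,0,-0.2,0,0,0,0,0,0,0,0,0]' 4; python3 - <<'E'
from h import *
im=bot.grab_frame("scene")[:,:,::-1];crop(im,320,270,100,90,6,"pics/d3.png")
E
```

```text
t: 5.4
eef_pos: [0.472, -0.2336, -0.006]
tool_rot: [[-0.311, -0.001, -0.95], [0.95, 0.001, -0.311], [0.001, -1.0, 0.001]]
ft_force: [0.3, -1.0, 0.2]
grip_width: 0.0401
```

View pics/d3.png

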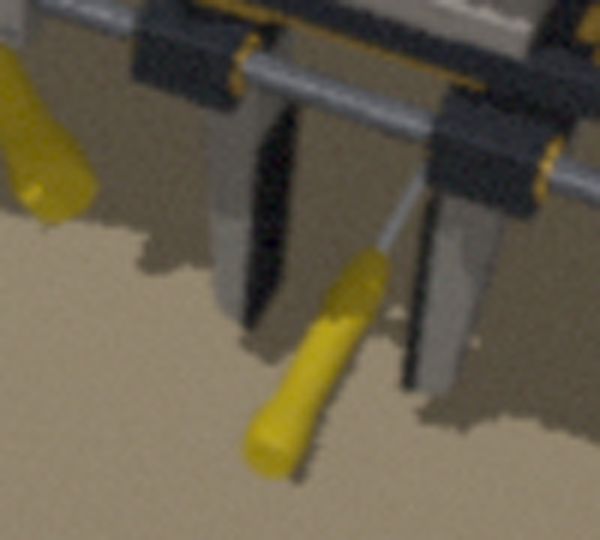

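```bash
python3 -m jog '[0,0,-0.2,0,0,0,0,0,-0.2,0,0,0,0,0,0,0,0,0,0,0,0,0,0,0]' 4
```

```text
t: 5.85
eef_pos: [0.4723, -0.2338, -0.0095]
tool_rot: [[-0.311, -0.0, -0.95], [0.95, 0.0, -0.311], [0.0, -1.0, 0.0]]
ft_force: [-0.1, -0.5, -0.2]
grip_width: 0.0399
```

```bash
python3 -m jog '[0,0,-0.1,0,0,0,0,0,0,0,0,0,0,0,0,0,0,0]' 4;python3 -m jog '[0,0,0,0,0,0,0,0,0,0,0,0,0,0,0,0,0,0,0,0,0,0,0,0,0,0,0,0,0,0,0,0,0,0,0,0]' 0; python3 - <<'E'
from h import *
im=bot.grab_frame("scene")[:,:,::-1];crop(im,320,270,100,90,6,"pics/d4.png")
E
```

```text
t: 6.15
eef_pos: [0.4723, -0.2338, -0.0104]
tool_rot: [[-0.311, -0.0, -0.95], [0.95, 0.0, -0.311], [0.0, -1.0, -0.0]]
ft_force: [-1.0, 0.3, -0.1]
grip_width: 0.04
t: 6.75
eef_pos: [0.473, -0.2351, -0.0089]
tool_rot: [[-0.311, 0.001, -0.95], [0.95, -0.002, -0.311], [-0.002, -1.0, -0.0]]
ft_force: [-3.0, -0.7, 8.3]
grip_width: 0.0003
```

View pics/d4.png

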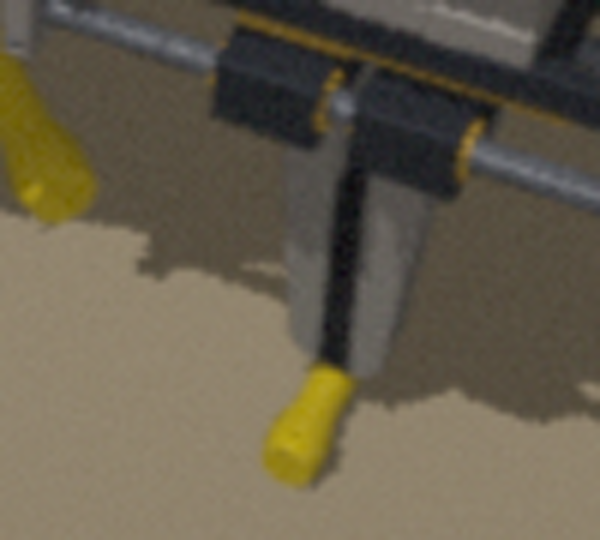

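```bash
python3 -m jog '[0,0,0,0,0,0,0,0,0,0,0,0,0,0,0,0,0,0,0,0,0,0,0,0]' 4;python3 -m jog '[0,0,-0.2,0,0,0,0,0,-0.2,0,0,0,0,0,0,0,0,0]' 4;  python3 - <<'E'
from h import *
im=bot.grab_frame("scene")[:,:,::-1];crop(im,320,270,100,90,6,"pics/d5.png")
E
```

```text
t: 7.2
eef_pos: [0.4722, -0.2337, -0.0107]
tool_rot: [[-0.311, -0.0, -0.95], [0.95, 0.0, -0.311], [0.0, -1.0, 0.0]]
ft_force: [-0.7, 0.6, -0.6]
grip_width: 0.0304
t: 7.5
eef_pos: [0.472, -0.2335, -0.015]
tool_rot: [[-0.311, -0.001, -0.95], [0.95, 0.001, -0.311], [0.001, -1.0, 0.001]]
ft_force: [-0.3, 0.0, 0.2]
grip_width: 0.04
```

View pics/d5.png

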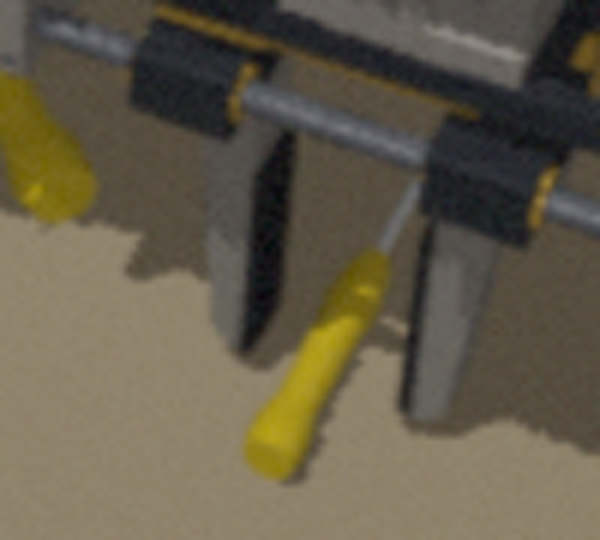

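```bash
python3 -m jog '[0,0,-0.2,0,0,0,0,0,-0.1,0,0,0,0,0,0,0,0,0]' 4;python3 -m jog '[0,0,-0.1,0,0,0,0,0,0,0,0,0]' 4
```

```text
t: 7.85
eef_pos: [0.4722, -0.2337, -0.0177]
tool_rot: [[-0.311, -0.0, -0.95], [0.95, 0.0, -0.311], [0.0, -1.0, 0.0]]
ft_force: [-0.4, 0.4, -0.5]
grip_width: 0.0405
t: 8.05
eef_pos: [0.4723, -0.2338, -0.0185]
tool_rot: [[-0.311, -0.0, -0.95], [0.95, 0.0, -0.311], [0.0, -1.0, 0.0]]
ft_force: [0.8, -0.4, -0.6]
grip_width: 0.0397
```

```bash
python3 -m jog '[0,0,-0.1,0,0,0,0,0,0,0,0,0]' 4;python3 -m jog '[0,0,-0.1,0,0,0,0,0,0,0,0,0]' 4;python3 -m jog '[0,0,-0.1,0,0,0,0,0,0,0,0,0]' 4
```

```text
t: 8.25
eef_pos: [0.4723, -0.2338, -0.0196]
tool_rot: [[-0.311, -0.0, -0.95], [0.95, 0.0, -0.311], [0.0, -1.0, 0.0]]
ft_force: [0.6, -0.3, 0.7]
grip_width: 0.0401
t: 8.45
eef_pos: [0.4723, -0.2338, -0.0206]
tool_rot: [[-0.311, -0.0, -0.95], [0.95, 0.0, -0.311], [0.0, -1.0, 0.0]]
ft_force: [-0.1, 1.1, 0.4]
grip_width: 0.04
t: 8.65
eef_pos: [0.4722, -0.2338, -0.0216]
tool_rot: [[-0.311, -0.0, -0.95], [0.95, 0.0, -0.311], [0.0, -1.0, 0.0]]
ft_force: [0.3, 1.1, -0.4]
grip_width: 0.04
```

```bash
python3 -m jog '[0,0,-0.1,0,0,0,0,0,0,0,0,0]' 4;python3 -m jog '[0,0,-0.1,0,0,0,0,0,0,0,0,0]' 4;  python3 - <<'E'
from h import *
im=bot.grab_frame("scene")[:,:,::-1];crop(im,320,270,100,90,6,"pics/d6.png")
E
```

```text
t: 8.85
eef_pos: [0.4723, -0.2338, -0.0226]
tool_rot: [[-0.311, -0.0, -0.95], [0.95, 0.0, -0.311], [0.0, -1.0, 0.0]]
ft_force: [0.1, 0.1, 0.6]
grip_width: 0.0399
t: 9.05
eef_pos: [0.4723, -0.2338, -0.0236]
tool_rot: [[-0.311, -0.0, -0.95], [0.95, 0.0, -0.311], [0.0, -1.0, 0.0]]
ft_force: [0.4, 0.1, -0.1]
grip_width: 0.04
```

View pics/d6.png

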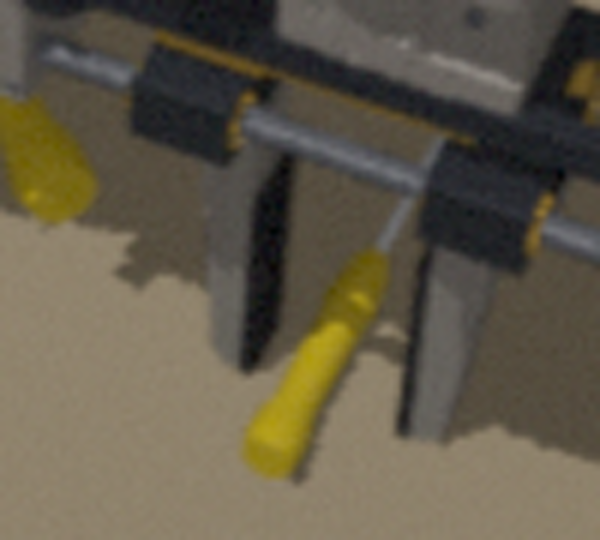

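```bash
python3 -m jog '[0,0,0,0,0,0,0,0,0,0,0,0,0,0,0,0,0,0,0,0,0,0,0,0,0,0,0,0,0,0,0,0,0,0,0,0]' 0; python3 - <<'E'
from h import *
im=bot.grab_frame("scene")[:,:,::-1];crop(im,320,270,100,90,6,"pics/d7.png")
E
```

```text
t: 9.7
eef_pos: [0.4724, -0.2339, -0.0234]
tool_rot: [[-0.311, 0.0, -0.95], [0.95, 0.0, -0.311], [0.0, -1.0, -0.0]]
ft_force: [-1.0, 0.7, 1.0]
grip_width: 0.0138
```

View pics/d7.png

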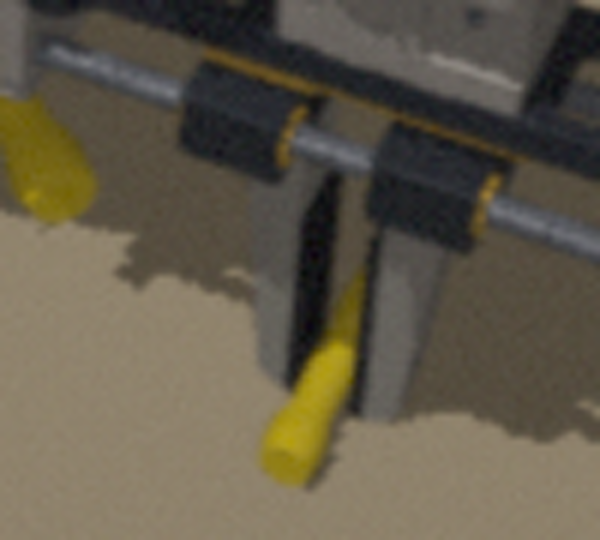

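```bash
python3 -m jog '[0,0,0.5,0,0,0,0,0,1.5,0,0,0,0,0,2,0,0,0,0,0,2,0,0,0,0,0,2,0,0,0,0,0,2,0,0,0,0,0,0,0,0,0,0,0,0,0,0,0,0,0,0,0,0,0]' 0; python3 - <<'E'
from h import *
im=bot.grab_frame("scene")[:,:,::-1];crop(im,300,190,140,130,5,"pics/e1.png")
im=bot.grab_frame("top")[:,:,::-1];crop(im,370,190,100,100,6,"pics/e2.png")
E
```

```text
t: 10.65
eef_pos: [0.4717, -0.2333, 0.0756]
tool_rot: [[-0.311, -0.001, -0.95], [0.95, 0.001, -0.311], [0.001, -1.0, 0.001]]
ft_force: [0.7, -0.1, -0.4]
grip_width: 0.0143
```

View pics/e1.png

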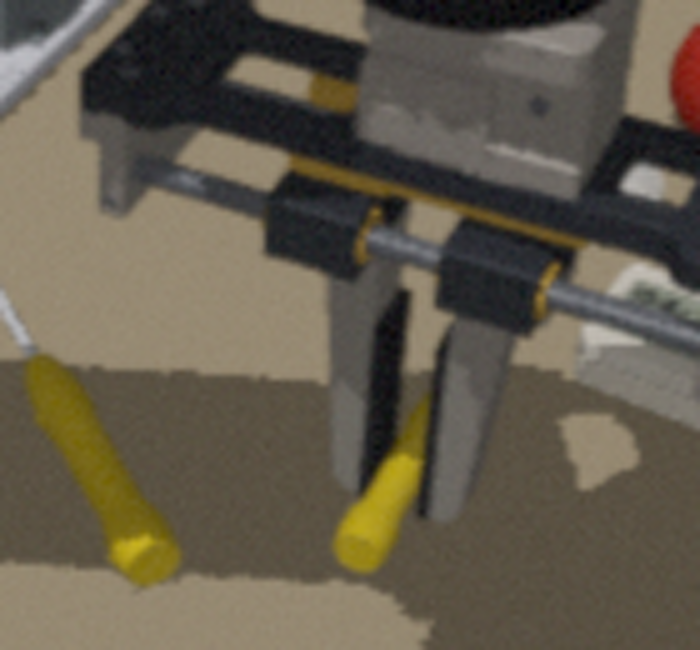

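View pics/e2.png

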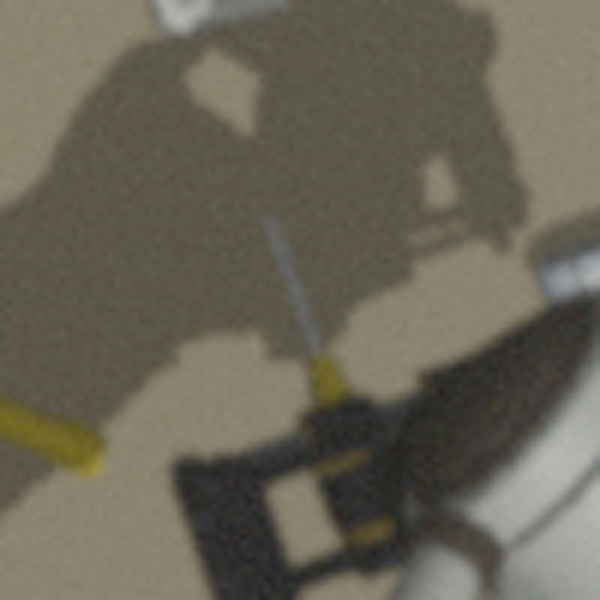

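```bash
python3 - <<'E'
from h import *
b=np.array([np.cos(np.radians(18.1)),np.sin(np.radians(18.1))])
for z in (.09,.1,.107,.115):
    t=ray("top",[[414.7,226.9]],z)[0];u=ray("scene",[[371.6,301]],z)[0]
    print(z,t,u,np.linalg.norm(t-u), np.degrees(np.arctan2(*(t-u)[[1,0]])),"grasp along from tip:",(t[:2]-[.4717,-.2333])@b)
E
```

```text
0.09 [ 0.56395362 -0.20835517  0.09      ] [ 0.44925063 -0.23740095  0.09      ] 0.11832342677723852 14.210076669723602 grasp along from tip: 0.09543828671994418
0.1 [ 0.56383895 -0.20590093  0.1       ] [ 0.44110325 -0.24322812  0.1       ] 0.12828628136228615 16.91590978411473 grasp along from tip: 0.09609176271406863
0.107 [ 0.56375868 -0.20418297  0.107     ] [ 0.43540008 -0.24730713  0.107     ] 0.1354090905039072 18.57061598334205 grasp along from tip: 0.09654919590995578
0.115 [ 0.56366694 -0.20221958  0.115     ] [ 0.42888218 -0.25196887  0.115     ] 0.14367297061464093 20.259191479753277 grasp along from tip: 0.0970719767052553
```

```bash
python3 - <<'E'
from h import *
t=np.array([.5638,-.2042,.1075]);d=np.array([np.cos(np.radians(18.2)),np.sin(np.radians(18.2)),0])
for s in(138,128,118,109,99,89,60,0):
    p=proj("scene",t-d*s/1000)[0];q=proj("top",t-d*s/1000)[0];print(s,(p-[300,190])*5,(q-[370,190])*6)
E
```

```text
138 [351.85840267 558.64521324] [384.61997682 538.47474446]
128 [365.13735623 535.52613032] [376.11025866 515.22346114]
118 [378.08703268 512.98032938] [367.61593418 492.01423829]
109 [389.47022047 493.16183529] [359.98416925 471.16180516]
99 [401.82711467 471.6480872 ] [351.51897791 448.0321834 ]
89 [413.88823085 450.64929812] [343.06905963 424.94429256]
60 [447.28764197 392.49985494] [318.65028504 358.22435708]
0 [509.73789418 283.77196813] [268.53107849 221.2825865 ]
```

```bash
python3 -m jog '[0,1,0,0,0,0,0,2,0,0,0,0,0,3,0,0,0,0,0,3.5,0,0,0,0,0,3.5,0,0,0,0,0.2,3.5,0,0,0,0,0.2,3.5,0,0,0,0,0.2,3.5,0,0,0,0,0.2,3.5,0,0,0,0,0,3,0,0,0,0,0,2,0,0,0,0,0,1.5,0,0,0,0,0,0.5,0,0,0,0,0,0,-2,0,0,0,0,0,-2,0,0,0,0,0,-1,0,0,0,0,0,0,0,0,0,0,0,0,0,0,0]' 0; python3 - <<'E'
from h import *
im=bot.grab_frame("scene")[:,:,::-1];crop(im,210,140,150,115,5,"pics/f1.png")
im=bot.grab_frame("top")[:,:,::-1];crop(im,235,150,110,110,5,"pics/f2.png")
E
```

```text
t: 12.55
eef_pos: [0.4806, 0.106, 0.0269]
tool_rot: [[-0.31, 0.0, -0.951], [0.951, -0.0, -0.31], [-0.0, -1.0, -0.0]]
ft_force: [0.7, 0.1, 0.4]
grip_width: 0.0141
```

View pics/f1.png

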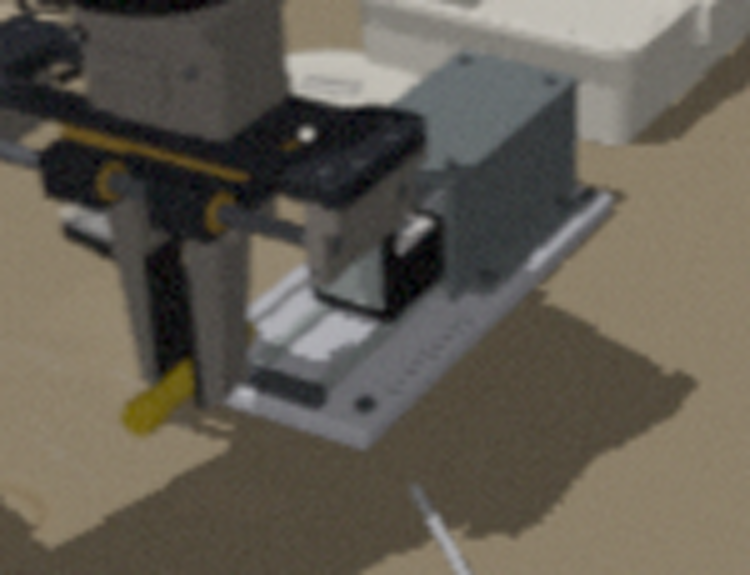

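View pics/f2.png

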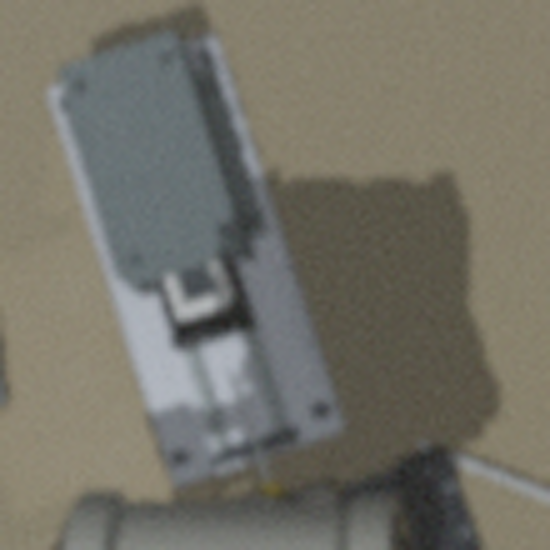

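```bash
python3 - <<'E'
from h import *
e=np.array(bot.state()["eef_pos"]);t=e+[.0921,.0291,.0315]
print(t,(proj("top",t)-[235,150])*5, (proj("scene",t)-[210,140])*5)
p=np.load("fix.npy");c,s=np.cos(p[2]),np.sin(p[2]);d=t[:2]-p[:2];print("fixture coords",c*d[0]+s*d[1],-s*d[0]+c*d[1])
im=bot.grab_frame("top")[:,:,::-1];im=cv2.convertScaleAbs(im,alpha=1.3,beta=-40);crop(im,262,205,50,50,12,"pics/f3.png")
print((proj("top",t)-[262,205])*12)
E
```

```text
[0.57340048 0.1350863  0.05909952] [[231.65224203 376.1092448 ]] [[323.77334687 259.65339326]]
fixture coords -0.05887238452864954 -0.001459410813737256
[[231.96538088 242.66218752]]
```

View pics/f3.png

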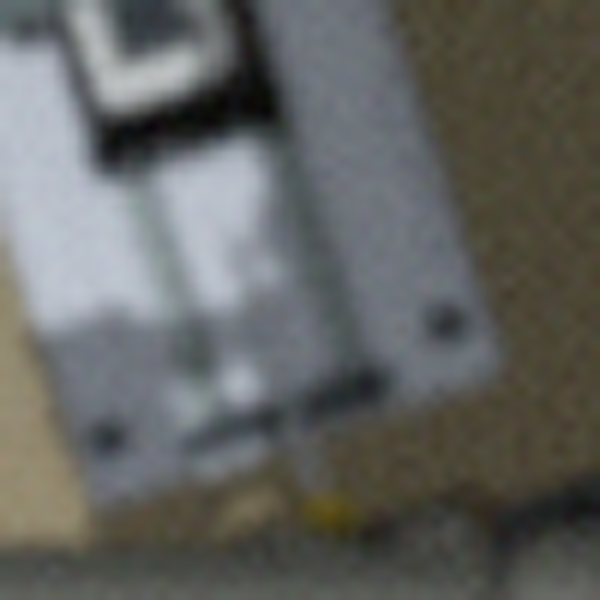

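```bash
python3 - <<'E'
from h import *
e=np.array(bot.state()["eef_pos"]);t=e+[.0921,.0291,.0315]
d=np.array([np.cos(np.radians(18.2)),np.sin(np.radians(18.2)),0])
for s in (0,10,20,30,45,60):print(s,(proj("top",t-d*s/1000)-[262,205])*12)
im=bot.grab_frame("top").astype(float)
im2=cv2.imread("pics/top0.png")[:,:,::-1].astype(float)
df=np.abs(im-im2).mean(2);crop(np.clip(df*3,0,255).astype(np.uint8),262,205,50,50,12,"pics/f4.png")
E
```

```text
0 [[231.781983   242.68196766]]
10 [[246.21440312 285.82081868]]
20 [[260.6713979  329.03312398]]
30 [[275.15303017 372.31907133]]
45 [[296.92181183 437.38648352]]
60 [[318.74638336 502.62065301]]
```

View pics/f4.png

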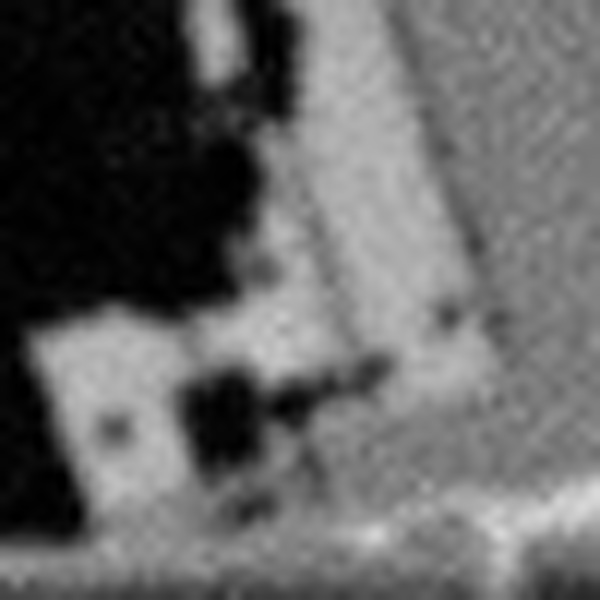

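```bash
python3 -m jog '[0,0.1,-0.6,0,0,0,0,0.05,-0.6,0,0,0,0,0,-0.45,0,0,0,0,0,0,0,0,0,0,0,0,0,0,0]' 0; python3 -m jog '[0.3,0.1,0,0,0,0,0.3,0.1,0,0,0,0,0.3,0.1,0,0,0,0,0.3,0.1,0,0,0,0,0,0,0,0,0,0,0,0,0,0,0,0]' 0; python3 - <<'E'
from h import *
im=bot.grab_frame("scene")[:,:,::-1];crop(im,210,140,150,115,5,"pics/g1.png")
s=bot.state();print(s["ft_force"],s["eef_pos"])
e=np.array(s["eef_pos"]);t=e+[.0921,.0291,.0315]
p=np.load("fix.npy");c,s=np.cos(p[2]),np.sin(p[2]);d=t[:2]-p[:2];print("fixture coords",c*d[0]+s*d[1],-s*d[0]+c*d[1],t[2])
E
```

```text
t: 13.25
eef_pos: [0.4801, 0.1077, 0.0098]
tool_rot: [[-0.311, -0.001, -0.95], [0.95, -0.0, -0.311], [0.0, -1.0, 0.001]]
ft_force: [0.4, -0.3, 0.2]
grip_width: 0.0139
t: 13.85
eef_pos: [0.4923, 0.1117, 0.01]
tool_rot: [[-0.311, -0.0, -0.95], [0.95, -0.0, -0.311], [0.0, -1.0, 0.0]]
ft_force: [0.5, -1.0, -0.9]
grip_width: 0.0139
[ 0.67144186 -0.32149342 -0.26962785] [0.49229947 0.11166945 0.0100258 ]
fixture coords -0.046661069921389804 0.0005801398079981913 0.041525799675270245
```

View pics/g1.png

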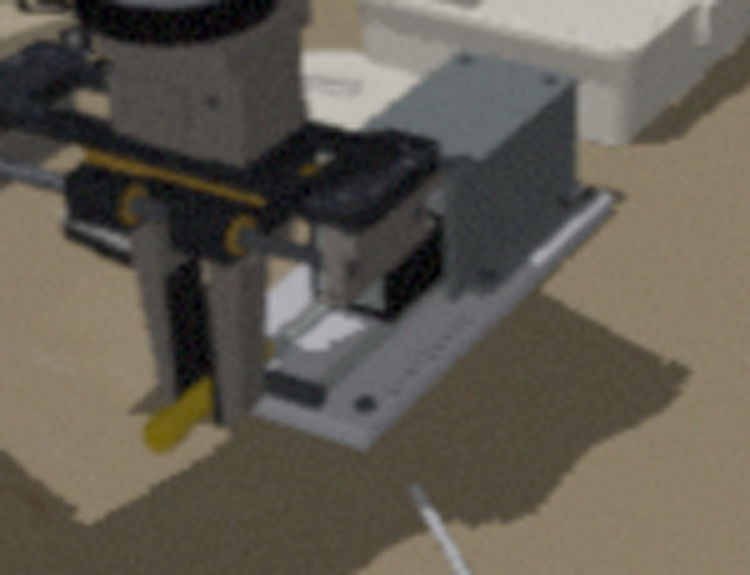

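```bash
cat > st.py <<'E'
from h import *
s=bot.state();R=np.array(s["ft_force"]);u=np.array([.952,.306,0])
e=np.array(s["eef_pos"]);t=e+[.0921,.0291,.0315];p=np.load("fix.npy");c,q=np.cos(p[2]),np.sin(p[2]);d=t[:2]-p[:2]
print("t",round(s["t"],2),"push",round(-R@u,2),"tip x,y,z mm",(np.array([c*d[0]+q*d[1],-q*d[0]+c*d[1],t[2]])*1e3).round(2),"fz",round(R[2],1),"mom",s["moment"].round(2))
E
python3 -m jog '[0.19,0.06,0,0,0,0,0.19,0.06,0,0,0,0,0.19,0.06,0,0,0,0,0.1,0.03,0,0,0,0]' 0 >/dev/null; python3 st.py
python3 -m jog '[0.1,0.03,0,0,0,0,0.1,0.03,0,0,0,0]' 0 >/dev/null; python3 st.py
python3 -m jog '[0.1,0.03,0,0,0,0,0.1,0.03,0,0,0,0]' 0 >/dev/null; python3 st.py
python3 -m jog '[0.1,0.03,0,0,0,0,0.1,0.03,0,0,0,0]' 0 >/dev/null; python3 st.py
python3 -m jog '[0.1,0.03,0,0,0,0,0.1,0.03,0,0,0,0]' 0 >/dev/null; python3 st.py
```

```text
t 14.3 push -0.85 tip x,y,z mm [-39.34   0.48  41.6 ] fz 0.5 mom [ 0.03 -0.01 -0.  ]
t 14.5 push 1.89 tip x,y,z mm [-37.5    0.47  41.51] fz 1.2 mom [-0.    0.25  0.03]
t 14.7 push 3.58 tip x,y,z mm [-36.83   0.7   40.93] fz -0.0 mom [-0.19  0.64  0.02]
t 14.9 push 3.71 tip x,y,z mm [-34.02   0.54  41.18] fz 1.2 mom [-0.14  0.65 -0.02]
t 15.1 push 3.52 tip x,y,z mm [-31.43   0.44  41.41] fz -0.7 mom [-0.22  0.66  0.03]
```

```bash
python3 -m jog '[0.19,0.06,0,0,0,0,0.19,0.06,0,0,0,0,0.19,0.06,0,0,0,0,0.19,0.06,0,0,0,0,0.19,0.06,0,0,0,0]' 0 >/dev/null; python3 st.py
python3 -m jog '[0.19,0.06,0,0,0,0,0.19,0.06,0,0,0,0,0.19,0.06,0,0,0,0,0.19,0.06,0,0,0,0,0.19,0.06,0,0,0,0]' 0 >/dev/null; python3 st.py
python3 -m jog '[0.19,0.06,0,0,0,0,0.19,0.06,0,0,0,0,0.19,0.06,0,0,0,0,0.19,0.06,0,0,0,0,0.19,0.06,0,0,0,0]' 0 >/dev/null; python3 st.py
python3 - <<'E'
from h import *
im=bot.grab_frame("scene")[:,:,::-1];crop(im,210,140,150,115,5,"pics/g2.png")
im=bot.grab_frame("top")[:,:,::-1];crop(im,235,150,90,100,6,"pics/g3.png")
E
```

```text
t 15.6 push 4.67 tip x,y,z mm [-21.15   0.3   41.53] fz 0.0 mom [-0.14  0.72  0.06]
t 16.1 push 3.72 tip x,y,z mm [-11.19   0.22  41.53] fz -0.8 mom [-0.23  0.78  0.01]
t 16.6 push 3.79 tip x,y,z mm [-1.19  0.15 41.57] fz -0.7 mom [-0.15  0.73  0.01]
```

View pics/g2.png

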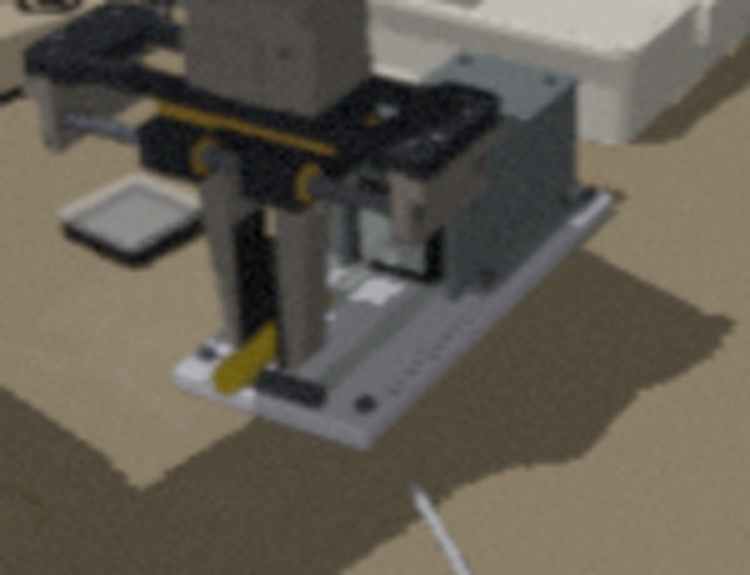

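View pics/g3.png

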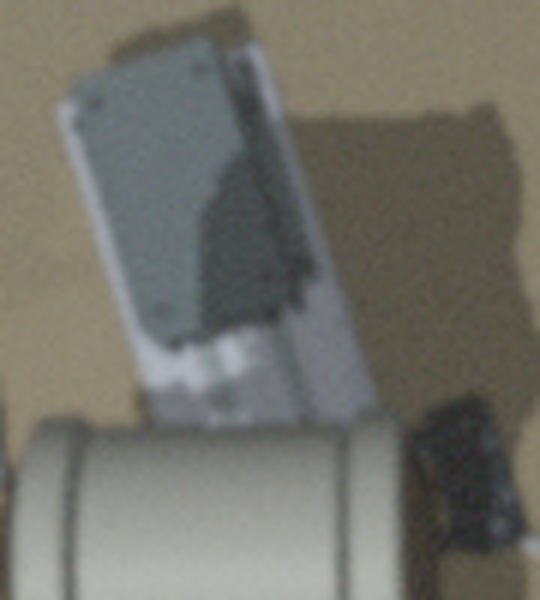

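```bash
python3 - <<'E'
from h import *
e=np.array(bot.state()["eef_pos"]);t=e+[.0921,.0291,.0315]
d=np.array([np.cos(np.radians(18.2)),np.sin(np.radians(18.2)),0])
print((proj("scene",t-d*.138)-[210,140])*5,(proj("scene",t-d*.130)-[210,140])*5)
E
python3 -m jog '[0.095,0.03,0,0,0,0,0.095,0.03,0,0,0,0,0.095,0.03,0,0,0,0,0.095,0.03,0,0,0,0,0.095,0.03,0,0,0,0,0.095,0.03,0,0,0,0,0.095,0.03,0,0,0,0]' 0 >/dev/null; python3 st.py
for i in 1; do python3 -m jog '[0.05,0.016,0,0,0,0,0.05,0.016,0,0,0,0,0.05,0.016,0,0,0,0,0.05,0.016,0,0,0,0]' 0 >/dev/null; python3 st.py; done
```

```text
[[217.65255764 384.43411593]] [[228.87005807 374.7510448 ]]
t 17.4 push 3.53 tip x,y,z mm [ 5.68  0.12 41.55] fz 0.5 mom [-0.15  0.73  0.01]
t 17.8 push 4.6 tip x,y,z mm [ 7.75  0.14 41.57] fz -0.2 mom [-0.16  0.74  0.05]
```

```bash
cat >> st.py <<'E'
m=s["moment"];f=np.hypot(m[0],m[1])*4/.745;print("  Fm",round(f,2),"grip",round(s["grip_width"]*1e3,1))
import sys; sys.exit(1 if f>4.8 else 0)
E
J="python3 -m jog"
python3 -m jog '[0.05,0.016,0,0,0,0,0.05,0.016,0,0,0,0,0.05,0.016,0,0,0,0]' 0 >/dev/null; python3 st.py &&
python3 -m jog '[0.05,0.016,0,0,0,0,0.05,0.016,0,0,0,0,0.05,0.016,0,0,0,0]' 0 >/dev/null && python3 st.py &&
python3 -m jog '[0.05,0.016,0,0,0,0,0.05,0.016,0,0,0,0,0.05,0.016,0,0,0,0]' 0 >/dev/null && python3 st.py &&
python3 -m jog '[0.05,0.016,0,0,0,0,0.05,0.016,0,0,0,0,0.05,0.016,0,0,0,0]' 0 >/dev/null && python3 st.py &&
python3 -m jog '[0.05,0.016,0,0,0,0,0.05,0.016,0,0,0,0,0.05,0.016,0,0,0,0]' 0 >/dev/null && python3 st.py &&
python3 -m jog '[0.05,0.016,0,0,0,0,0.05,0.016,0,0,0,0,0.05,0.016,0,0,0,0]' 0 >/dev/null && python3 st.py
```

```text
t 18.1 push 3.61 tip x,y,z mm [ 9.32  0.11 41.56] fz -0.2 mom [-0.13  0.71 -0.01]
  Fm 3.86 grip 14.0
t 18.4 push 3.67 tip x,y,z mm [10.9   0.11 41.56] fz 0.4 mom [-0.15  0.77  0.05]
  Fm 4.22 grip 14.4
t 18.7 push 3.81 tip x,y,z mm [12.46  0.12 41.55] fz -0.6 mom [-0.1   0.73 -0.  ]
  Fm 3.97 grip 14.0
t 19.0 push 4.11 tip x,y,z mm [14.04  0.1  41.56] fz -0.9 mom [-0.17  0.72  0.02]
  Fm 3.98 grip 14.4
t 19.3 push 3.79 tip x,y,z mm [15.63  0.09 41.55] fz 0.2 mom [-0.08  0.75  0.04]
  Fm 4.04 grip 14.0
t 19.6 push 4.08 tip x,y,z mm [17.18  0.09 41.56] fz -0.3 mom [-0.16  0.77  0.04]
  Fm 4.2 grip 13.8
```

```bash

python3 -m jog '[0.05,0.016,0,0,0,0,0.05,0.016,0,0,0,0,0.05,0.016,0,0,0,0]' 0 >/dev/null && python3 st.py &&
python3 -m jog '[0.05,0.016,0,0,0,0,0.05,0.016,0,0,0,0,0.05,0.016,0,0,0,0]' 0 >/dev/null && python3 st.py &&
python3 -m jog '[0.05,0.016,0,0,0,0,0.05,0.016,0,0,0,0,0.05,0.016,0,0,0,0]' 0 >/dev/null && python3 st.py &&
python3 -m jog '[0.05,0.016,0,0,0,0,0.05,0.016,0,0,0,0,0.05,0.016,0,0,0,0]' 0 >/dev/null && python3 st.py &&
python3 -m jog '[0.05,0.016,0,0,0,0,0.05,0.016,0,0,0,0,0.05,0.016,0,0,0,0]' 0 >/dev/null && python3 st.py &&
python3 -m jog '[0.05,0.016,0,0,0,0,0.05,0.016,0,0,0,0,0.05,0.016,0,0,0,0]' 0 >/dev/null && python3 st.py
```

```text
t 19.9 push 4.44 tip x,y,z mm [18.69  0.13 41.51] fz 0.3 mom [-0.19  0.78  0.02]
  Fm 4.29 grip 14.1
t 20.2 push 4.22 tip x,y,z mm [20.24  0.12 41.5 ] fz -0.5 mom [-0.16  0.82  0.04]
  Fm 4.47 grip 14.0
t 20.5 push 5.42 tip x,y,z mm [21.83  0.12 41.52] fz -0.1 mom [-0.16  0.9  -0.  ]
  Fm 4.9 grip 14.7
```

```bash
sed -i 's/f>4.8/f>6.0/' st.py
python3 -m jog '[0.05,0.016,0,0,0,0,0.05,0.016,0,0,0,0]' 0 >/dev/null && python3 st.py &&
python3 -m jog '[0.05,0.016,0,0,0,0,0.05,0.016,0,0,0,0]' 0 >/dev/null && python3 st.py &&
python3 -m jog '[0.05,0.016,0,0,0,0]' 0 >/dev/null && python3 st.py &&
python3 -m jog '[0.05,0.016,0,0,0,0]' 0 >/dev/null && python3 st.py &&
python3 -m jog '[0.05,0.016,0,0,0,0]' 0 >/dev/null && python3 st.py &&
python3 -m jog '[0.05,0.016,0,0,0,0]' 0 >/dev/null && python3 st.py &&
python3 -m jog '[0.05,0.016,0,0,0,0]' 0 >/dev/null && python3 st.py
```

```text
t 20.7 push 6.27 tip x,y,z mm [22.54  0.17 41.4 ] fz -0.1 mom [-0.32  1.12 -0.02]
  Fm 6.26 grip 14.0
```

```bash

python3 -m jog '[0.05,0.016,0,0,0,0]' 0 >/dev/null ; python3 st.py ;
python3 -m jog '[0,0,0,0,0,0]' 0 >/dev/null ; python3 st.py
```

```text
t 20.8 push 7.41 tip x,y,z mm [22.59  0.24 41.19] fz -0.1 mom [-0.36  1.24  0.02]
  Fm 6.95 grip 14.0
t 20.9 push 8.1 tip x,y,z mm [22.53  0.24 41.13] fz 0.3 mom [-0.26  1.18  0.04]
  Fm 6.48 grip 14.1
```

```bash

python3 -m jog '[0.03,0.01,0,0,0,0]' 0 >/dev/null ; python3 st.py ;
python3 -m jog '[0,0,0,0,0,0,0,0,0,0,0,0]' 0 >/dev/null ; python3 st.py;python3 -m jog '[0,0,0,0,0,0,0,0,0,0,0,0]' 0 >/dev/null ; python3 st.py;python3 -m jog '[0,0,0,0,0,0,0,0,0,0,0,0]' 0 >/dev/null ; python3 st.py
```

```text
t 21.0 push 7.65 tip x,y,z mm [22.63  0.26 41.09] fz 0.0 mom [-0.36  1.31 -0.03]
  Fm 7.3 grip 13.8
t 21.2 push 6.57 tip x,y,z mm [22.58  0.23 41.04] fz -0.2 mom [-0.28  1.26  0.01]
  Fm 6.91 grip 14.5
t 21.4 push 7.65 tip x,y,z mm [22.58  0.27 41.03] fz 0.4 mom [-0.33  1.25  0.01]
  Fm 6.94 grip 13.7
t 21.6 push 7.97 tip x,y,z mm [22.59  0.26 41.05] fz -0.0 mom [-0.31  1.24  0.06]
  Fm 6.86 grip 14.0
```

```bash

python3 -m jog '[0.04,0.012,0,0,0,0,0,0,0,0,0,0]' 0 >/dev/null ; python3 st.py ;
python3 -m jog '[0,0,0,0,0,0,0,0,0,0,0,0,0,0,0,0,0,0,0,0,0,0,0,0]' 0 >/dev/null ; python3 st.py; python3 - <<'E'
from h import *
im=bot.grab_frame("scene")[:,:,::-1];crop(im,210,140,150,115,5,"pics/k2.png")
E
```

```text
t 21.8 push 7.67 tip x,y,z mm [22.64  0.31 40.88] fz 0.1 mom [-0.42  1.33 -0.  ]
  Fm 7.49 grip 14.2
t 22.2 push 8.07 tip x,y,z mm [22.61  0.31 40.88] fz 0.1 mom [-0.39  1.34  0.02]
  Fm 7.51 grip 14.0
```

View pics/k2.png

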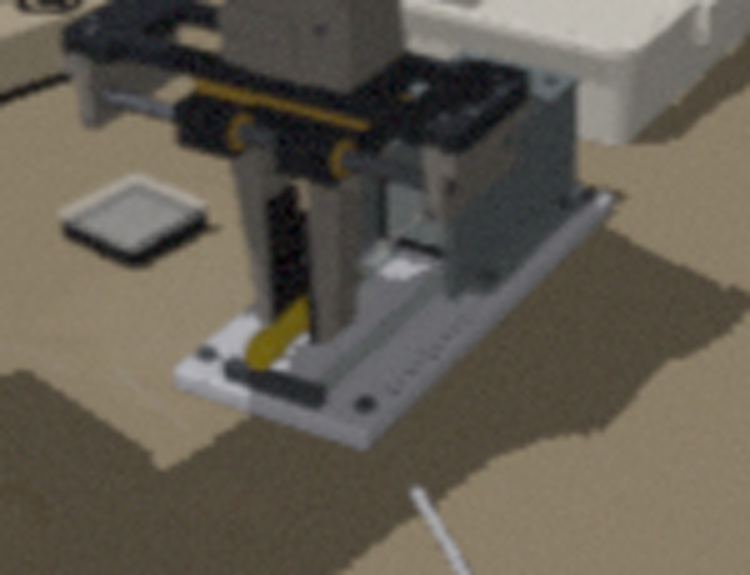

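```bash
python3 -m jog '[-0.1,-0.03,0,0,0,0,-0.2,-0.06,0,0,0,0,-0.4,-0.13,0,0,0,0,-0.8,-0.26,0,0,0,0,-1.5,-0.48,0,0,0,0,-2,-0.64,0,0,0,0,-2,-0.64,0,0,0,0,-1.5,-0.48,0,0,0,0,0,0,0,0,0,0]' 0 ; python3 st.py;  python3 -m jog '[0,0,1,0,0,0,0,0,2,0,0,0,0,0,2,0,0,0,0,0,2,0,0,0,0,0,0,0,0,0]' 0; python3 - <<'E'
from h import *
im=bot.grab_frame("scene")[:,:,::-1];crop(im,190,130,170,130,4,"pics/m1.png")
im=bot.grab_frame("top")[:,:,::-1];crop(im,235,150,90,100,6,"pics/m2.png")
E
```

```text
t: 23.15
eef_pos: [0.4734, 0.1055, 0.01]
tool_rot: [[-0.31, -0.0, -0.951], [0.951, 0.0, -0.31], [0.0, -1.0, 0.0]]
ft_force: [-0.6, 0.5, 0.5]
grip_width: 0.014
t 23.15 push 0.36 tip x,y,z mm [-66.52   0.48  41.49] fz 0.5 mom [0.07 0.05 0.05]
  Fm 0.45 grip 14.0
t: 23.65
eef_pos: [0.479, 0.1058, 0.0841]
tool_rot: [[-0.311, 0.009, -0.95], [0.95, -0.0, -0.311], [-0.003, -1.0, -0.008]]
ft_force: [0.4, -0.1, 0.1]
grip_width: 0.0144
```

View pics/m1.png

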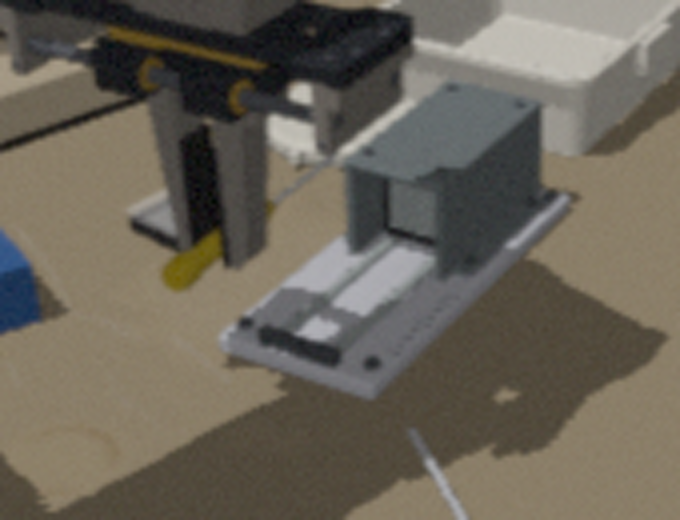

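```bash
python3 -m jog '[0,-1,0,0,0,0,0,-2,0,0,0,0,0,-3,0,0,0,0,0,-3.5,0,0,0,0,0,-3.5,0,0,0,0,0,-3.5,0,0,0,0,0,-3.5,0,0,0,0,0,-3.5,0,0,0,0,0,-3.5,0,0,0,0,0,-3,0,0,0,0,0,-2,0,0,0,0,0,-1.5,0,0,0,0,0,-0.5,0,0,0,0,0,0,0,0,0,0,0,0,0,0,0,0]' 0; python3 -m jog '[0,0,-2,0,0,0,0,0,-2,0,0,0,0,0,-2,0,0,0,0,0,-2,0,0,0,0,0,-1,0,0,0,0,0,0,0,0,0,0,0,0,0,0,0]' 0;python3 - <<'E'
from h import *
im=bot.grab_frame("scene")[:,:,::-1];crop(im,310,230,120,120,5,"pics/n1.png")
E
```

```text
t: 25.25
eef_pos: [0.4747, -0.2334, 0.0797]
tool_rot: [[-0.312, -0.001, -0.95], [0.95, 0.001, -0.312], [0.001, -1.0, 0.0]]
ft_force: [-0.4, -0.2, 0.0]
grip_width: 0.0141
t: 25.95
eef_pos: [0.4754, -0.2342, -0.0093]
tool_rot: [[-0.311, 0.001, -0.95], [0.95, -0.0, -0.311], [-0.001, -1.0, -0.0]]
ft_force: [0.0, -0.4, 0.3]
grip_width: 0.014
```

View pics/n1.png

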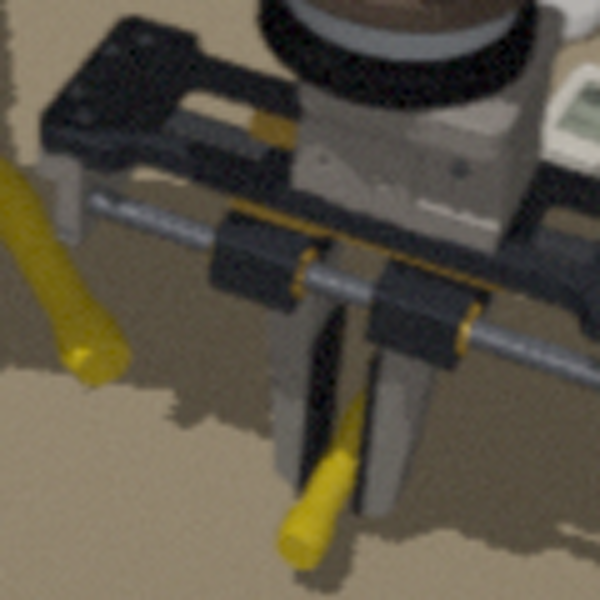

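Lower the last 14 mm gently, feeling for the bench.

```bash
python3 -m jog '[0,0,-0.5,0,0,0,0,0,-0.4,0,0,0,0,0,-0.2,0,0,0,0,0,0,0,0,0]' 0; python3 -m jog '[0,0,-0.1,0,0,0,0,0,-0.1,0,0,0,0,0,0,0,0,0]' 0
```

```text
t: 26.4
eef_pos: [0.4746, -0.2341, -0.0213]
tool_rot: [[-0.311, -0.001, -0.95], [0.95, 0.0, -0.311], [0.001, -1.0, 0.0]]
ft_force: [-0.1, 0.3, -0.7]
grip_width: 0.0142
t: 26.7
eef_pos: [0.4749, -0.2343, -0.023]
tool_rot: [[-0.311, -0.0, -0.95], [0.95, 0.0, -0.311], [0.0, -1.0, 0.0]]
ft_force: [-0.5, -0.3, 0.1]
grip_width: 0.0139
```

```bash
python3 -m jog '[0,0,-0.1,0,0,0,0,0,0,0,0,0,0,0,0,0,0,0]' 0
```

```text
t: 27.0
eef_pos: [0.475, -0.2344, -0.0235]
tool_rot: [[-0.311, 0.0, -0.95], [0.95, -0.0, -0.311], [-0.0, -1.0, -0.0]]
ft_force: [-1.4, 0.5, 4.4]
grip_width: 0.0141
```

Bench contact felt (4.4 N). Release with a modest opening, wait, then rise.

```bash
python3 -m jog '[0,0,0,0,0,0,0,0,0,0,0,0,0,0,0,0,0,0,0,0,0,0,0,0,0,0,0,0,0,0,0,0,0,0,0,0]' 4; python3 -m jog '[0,0,0.5,0,0,0,0,0,1,0,0,0,0,0,2,0,0,0,0,0,3,0,0,0,0,0,4,0,0,0,-1,-1,4,0,0,0,-1,-2,1,0,0,0,-1,-3,0,0,0,0,-1,-3,0,0,0,0,-1,-3,0,0,0,0,0,-2,0,0,0,0,0,0,0,0,0,0,0,0,0,0,0,0]'; python3 - <<'E'
from h import *
im=bot.grab_frame("scene")[:,:,::-1];cv2.imwrite("pics/z1.png",im)
im=bot.grab_frame("top")[:,:,::-1];cv2.imwrite("pics/z2.png",im)
E
```

```text
t: 27.6
eef_pos: [0.4752, -0.2347, -0.0237]
tool_rot: [[-0.311, 0.001, -0.95], [0.95, -0.001, -0.311], [-0.001, -1.0, -0.0]]
ft_force: [-0.2, -2.0, 2.4]
grip_width: 0.0394
t: 28.9
eef_pos: [0.4247, -0.3735, 0.1311]
tool_rot: [[-0.311, -0.0, -0.951], [0.951, 0.001, -0.311], [0.001, -1.0, -0.0]]
ft_force: [0.5, 0.2, -0.1]
grip_width: 0.0405
```

View pics/z1.png

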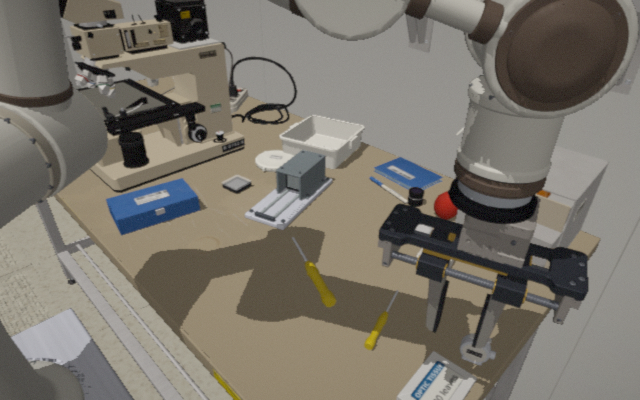

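View pics/z2.png

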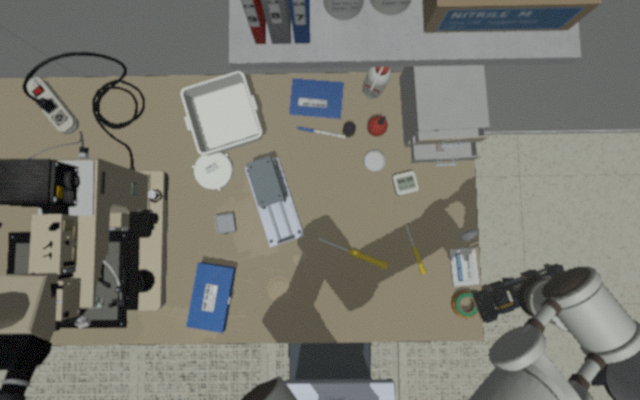

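```bash
python3 - <<'E'
from h import *
im=cv2.imread("pics/z1.png");crop(im,240,145,100,85,7,"pics/z3.png")
a=cv2.imread("pics/z2.png").astype(int);b=cv2.imread("pics/top0.png").astype(int)
for n,(x,y,w,h) in dict(timer=(390,168,32,30),petri=(360,148,28,26),gel=(212,208,28,30)).items():
    print(n,cv2.phaseCorrelate(a[y:y+h,x:x+w].mean(2),b[y:y+h,x:x+w].mean(2)))
p=np.load("fix.npy");c,s=np.cos(p[2]),np.sin(p[2])
for x in(.018,.0226,.027):
    print(x,[((proj("scene",[p[0]+c*x-s*y,p[1]+s*x+c*y,z])[0]-[240,145])*7).round(0).tolist() for y,z in((.017,.024),(-.017,.024))])
E
```

```text
timer ((-0.01457596896976554, -0.25535987844325625), 0.8889165207788886)
petri ((0.017972060423948832, 0.5957135387812116), 0.932185104569582)
gel ((-0.02200592290216541, 0.1179265501434017), 1.021123758047029)
0.018 [[326.0, 301.0], [414.0, 326.0]]
0.0226 [[334.0, 295.0], [421.0, 320.0]]
0.027 [[340.0, 289.0], [427.0, 314.0]]
```

View pics/z3.png

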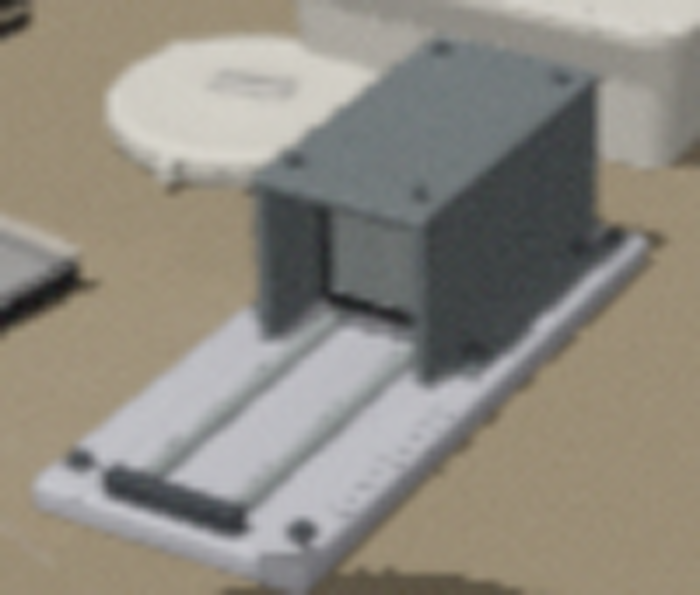

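```bash
python3 - <<'E'
from rig import bot
bot.job_done(); print(bot.state()["t"])
E
```

```text
the job is handed in; nothing more can be done
the job is handed in; nothing more can be done
```

I slid the carriage home with the blade tip until it stopped. I then laid the screwdriver back on the bench where it had been and handed the job in at about 29 s. No verdict was reported.

**Pushing:** The carriage slid at about 4 N. The push began to rise once the face was about 19 mm inside the mouth. At about 22.6 mm it rose steeply to about 7–8 N and the tip stopped advancing. I held it there for over 1 s; less the sliding friction, I estimate 3–4 N on the stop and pin. Those forces come from the wrist sensor.

**Last checks:**
- **Carriage:** the last picture shows the push face about 22 mm inside the mouth, matching the arm's reading. I could not see or feel whether the pin is still pressed after I backed off.
- **Screwdriver:** it lies on the bench, released and clear of the fixture.
- **Bystanders:** the timer, dish and box appear unmoved, within about 0.6 pixel (1–2 mm).

**What went wrong or disagreed:**
- **Height reading:** my first two grips closed above the handle. Going by the pictures, the fingertips were about 37 mm higher than the reported tool height implied. I found the true grip height by lowering in steps; the second miss pressed the screwdriver and shifted it slightly.
- **Grip position:** I measured it at about 97 mm from the tip, 2–3 mm from the handle's middle. A rougher look at the picture put it nearer 93 mm. Both are within the 12 mm limit.
- **Handle slip:** one picture midway through the push put the handle's end a few millimetres from where I expected. I took that as measuring error.

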